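# File the sawn end of a copper bar with three forward strokes

## Task

Pick up the file from the rubber mat by its handle and file the top edge of the copper bar in the vice with three long, firm forward strokes, pushing straight across from the side with the vice's screw handle, toe to heel of the blade, blade flat on the edge and without heavy force. A file cuts only forwards: at the end of each stroke lift it clear before drawing it back, and never drag it backwards on the bar. Touch the bar with nothing but the file, leave the other things where they are, and finally lay the file gently flat on the mat again, anywhere free, and let go.

Things in the scene. Friction and masses are not known exactly. Their poses are not given: they have to be found in the camera images.
- file: Flat hand file, 204 mm long, 0.22 kg, lying along x, toe of the blade to +x, z up. Origin midway along the underside. Wooden handle x -102 to -20 mm, 22 mm wide, 24 mm tall; dark steel blade x -22 to +102 mm, 24 mm wide, 6 mm thick. Both share one flat underside (z = 0), the face to file with. Grip firmly across the handle close to the blade, or it pitches in the fingers when pressed.
- jaws (a point): Point midway between the tops of the vice's jaws, 102 mm above the bench. The copper bar stands upright there; its top edge, to be filed, is straight above it: a flat face 60 mm long (y) and 10 mm wide (x). The bar stands out 50 to 70 mm, different each time and not reported: feel or look for it. x is the forward stroke direction, away from the screw handle; z up.
- bar (a joint): Lean of the copper bar in the vice's rubber-faced jaws, rad: it pivots 60 mm below its top edge against a damped spring of 7 N m/rad. 0 at rest; positive when pushed forwards (0.0086 rad per newton of push at the edge), negative when dragged back. It does not give downwards: pressing on it is stiff; 5 to 8 N of pressing makes it bite. File on bar: friction near 1, not known exactly.
- vice: Bench vice fixed to the bench, origin under its middle, x the same as the forward stroke direction. Base 150 x 110 mm, jaws 90 mm wide (y) with tops 100 to 102 mm above the bench, screw handle (a 130 mm cross bar along y) at x = -96 mm, 63 mm above the bench. It carries the copper bar.
- mat: Black rubber mat fixed on the bench, 300 mm (x) by 260 mm (y), 4 mm thick; origin under its centre. File and screwdriver lie on it.
- screwdriver: Screwdriver about 190 mm long with a red handle, lying along its own x on the mat beside the file, at least 80 mm from it. Leave alone.
- multimeter: Yellow multimeter, 150 x 80 x 36 mm, loose on the bench to the left. Leave alone.
- tape_roll: Black roll of tape, 90 mm across, 19 mm high, flat on the bench left of the vice. Leave alone.
Not all that is in view belongs to the job. Of the things that look like the file, take the one that is nearest to the robot's base at the start. Several things look just like the vice: the one meant starts farthest to the robot's left.

How it is judged:
By the outcome, as a careful person would: the job done as asked, in the order asked, and still so for the second after the job is handed in, with the robot touching nothing.
It also fails if it takes over 72 s, if anything falls off the work surface, if the arm or the gripper's body presses on something with over 40 N, if the wrist force passes 120 N, or if a joint passes its speed limit or range.

## Robot

A 6-joint arm with a two-finger parallel gripper is mounted at the origin on the work surface. World frame = base frame: x ahead of the robot, y to its left, z up, the work surface at z = 0. Lengths are in m, angles in degrees, forces in N, time in s.
With the tool pointing down it reaches from about 0.3 to 0.775 m from the base axis. Payload 14.6 kg.
Tool frame: the origin (TCP) lies at the very end of the fingers, on their centre line; the grasp point (between the pads) lies 19 mm behind it; z points along the fingers, y is the line along which they close (so a half turn about z gives the same grasp; the last joint's range is limited). The gripper opens to 94 mm and grips with 3 to 60 N. Pads are 16 mm wide; open, the fingers measure 119 mm over their backs; the gripper's body (75 mm by 177 mm) begins 78 mm behind the grasp point.
Start: joints at [-69.591, 17.183, 87.147, -0, 75.671, -3.816], TCP at [0.226, -0.502, 0.18] pointing down, gripper open.
Joint ranges: [-173.82, 173.82], [-45.26, 126.66], [13.44, 144.39], [-59.66, 239.66], [0, 175.72], [-146.38, 146.38]. Speed limits (degrees/s): [127.2, 127.2, 147.25, 180, 180, 180].

## Interface

Orientations are given as [roll, pitch, yaw] about the fixed x, y, z axes, in that order (R = Rz(yaw) Ry(pitch) Rx(roll)).
In Python, from cell import * gives the robot as it stands. The module is installed in compiled form; this text tells all that it offers.
- The arm moves only by the tool apply_moves, never from a script. Its argument "motion" is a list of rows, each an object of numbers: "fingers": the finger opening in mm, from 0 to 94; "x", "y", "z": the shift along the world's x, y, z in mm; "wx", "wy", "wz": the turn, a rotation vector about the world's x, y, z in rad. In form: [{"fingers": .., "x": .., "y": .., "z": .., "wx": .., "wy": .., "wz": ..}, ...]. A call has 1 to 5 rows; each row shifts and turns the commanded pose from where the row before left it; what a row does not reach is not made up. A row lasts 1/10 s, in which the tool goes at most 50 mm and 8.59 degrees, less where a joint would pass 70% of its speed; a pose out of reach is approached as far as the arm can. A call with a gripper value outside its range is refused whole. The fingers move at their own pace and stop on an object; "newtons" is the grip in N (left out, the last holds). Time passes only in rows, so rows that do not move let the fingers close. It gives the time, the measured TCP pose, the force, the opening and the grip force at its end, in the units of the state.
- sense(): the state, without advancing time (a new reading comes with each control period).
- read_camera(name): name is "side" or "top" or "wrist"; returns a dict with "frame" (420x560x3 uint8, blue, green, red), "intrinsics" (3x3 intrinsics, pixels), "extrinsics" (4x4, takes a point from camera to world coordinates). Camera axes: x right, y down, z forward; pixel columns grow to the right and rows downward; lengths in m; the calibration is good to about 2 mm. A picture is of the moment at which its call begins. There is no depth.
- finish_job(): hands the job in; it is judged then, once.
The state is a dict: "clock": time; "joint_pos": joint angles; "dq": joint speeds; "joint_efforts": joint torques, N m; "position": TCP position; "tcp_rot": TCP orientation; "ft_force": force on the tool from outside, world axes, zero at the start; "ft_torque": the same for the moment, N m; "width": finger opening in m; "gripper_force": force on a finger pad.
Only numpy, scipy, OpenCV 4.12 (cv2) and the standard library are available. Lean on these libraries where they do the work, as an engineer would, in place of code of your own. Each camera call takes 0.05 s, during which the arm holds its last target. There are 200 camera calls.

## Working session

There is one attempt and no reset: what is moved stays moved. The work goes in short steps, Python scripts to look and compute and a tool call to move; the robot and the scene stay as the last step left them, time stands still between calls to the robot, and variables do not carry over. Pictures are saved under pics/ and viewed, at most 10 in all, crops included, and the job is handed in when it is done.

Besides the shell and the picture viewer there is one more tool, called as name(argument=value, ...) on one line, values as JSON. apply_moves: Moves the arm, as the interface text tells. Its arguments: {"type":"object","properties":{"motion":{"type":"array","items":{"type":"object","properties":{"fingers":{"type":"number"},"x":{"type":"number"},"y":{"type":"number"},"z":{"type":"number"},"wx":{"type":"number"},"wy":{"type":"number"},"wz":{"type":"number"}}}},"newtons":{"type":"number"}},"required":["motion"]}

```bash
mkdir -p pics; cat > h.py <<'E'
from cell import *
import numpy as np, cv2
def snap(c,n,crop=None,s=1):
    r=read_camera(c); f=r["frame"]
    np.savez(f"pics/{n}.npz",K=r["intrinsics"],E=r["extrinsics"],f=f)
    if crop: f=f[crop[1]:crop[3],crop[0]:crop[2]]
    if s!=1: f=cv2.resize(f,None,fx=s,fy=s,interpolation=cv2.INTER_CUBIC)
    cv2.imwrite(f"pics/{n}.png",f)
def ray(n,u,v):
    d=np.load(f"pics/{n}.npz"); E=d["E"]
    return E[:3,3],E[:3,:3]@np.linalg.inv(d["K"])@[u,v,1]
def onz(n,u,v,z):
    o,r=ray(n,u,v); return (o+r*(z-o[2])/r[2]).round(4)
def tri(*obs):
    A=0;b=0
    for n,u,v in obs:
        o,r=ray(n,u,v); r=r/np.linalg.norm(r); P=np.eye(3)-np.outer(r,r); A=A+P;b=b+P@o
    p=np.linalg.solve(A,b); return p.round(4)
E
python3 - <<'E'
from h import *
snap("top","t0"); snap("side","s0")
s=sense(); print(s)
for n in("t0","s0"): d=np.load(f"pics/{n}.npz"); print(d["K"],d["E"])
E
```

```text
{'clock': 0.1, 'joint_pos': array([-6.95938500e+01,  1.72137913e+01,  8.71762321e+01,  1.45227227e-03,
        7.56711359e+01, -3.81591674e+00]), 'dq': array([-0.01261176, -0.13512432, -0.02757128,  0.01055496, -0.08350353,
       -0.01220127]), 'joint_efforts': array([ 1.91109444e-03, -5.32643867e+01, -3.53282368e+01,  7.10166176e-02,
        2.35077215e-02, -4.65690641e-05]), 'position': array([ 0.2255626 , -0.50132995,  0.17913397]), 'tcp_rot': array([-1.79939070e+02, -5.47381035e-03,  2.42217036e+01]), 'ft_force': array([-0.36077546,  0.64166154,  0.23870228]), 'ft_torque': array([-0.01858212,  0.00814918, -0.02265644]), 'gripper_force': 0.0, 'width': 0.09417540302675587}
[[541.1778016    0.         279.54441376]
 [  0.         541.1778016  203.27677027]
 [  0.           0.           1.        ]] [[-2.67035636e-02 -9.91930770e-01  1.23936544e-01  4.34757441e-01]
 [-9.99638930e-01  2.68680425e-02 -3.44399397e-04 -6.48667280e-02]
 [-2.98831198e-03 -1.23900991e-01 -9.92290086e-01  1.46237649e+00]
 [ 0.00000000e+00  0.00000000e+00  0.00000000e+00  1.00000000e+00]]
[[383.19901621   0.         273.94735924]
 [  0.         383.19901621 211.93990533]
 [  0.           0.           1.        ]] [[-0.96396798 -0.16790911  0.20633047  0.35225787]
 [-0.26599225  0.59753738 -0.75643717  0.8183038 ]
 [ 0.00372252 -0.78406352 -0.62066943  0.84332793]
 [ 0.          0.          0.          1.        ]]
```

View pics/t0.png

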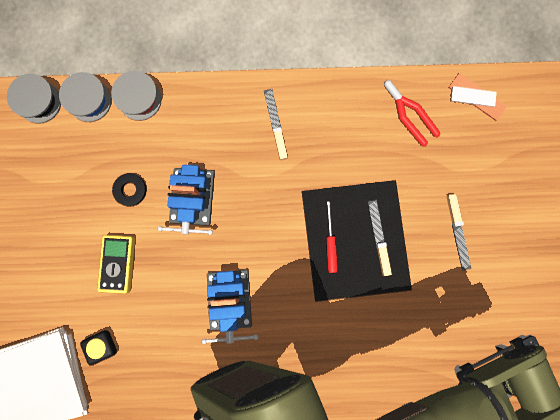

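View pics/s0.png

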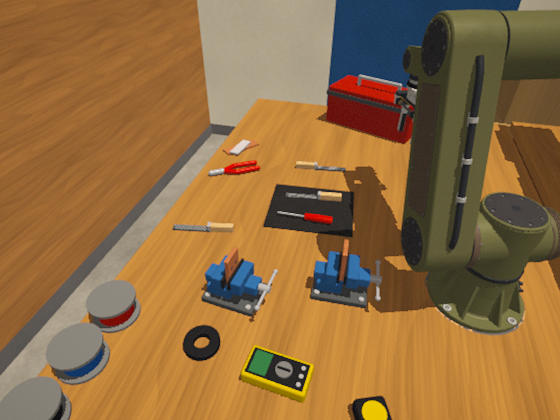

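The top view shows the mat with the file (toe near (374,201), handle end near (386,275)) and the screwdriver. The leftmost vice is at (190,198), with its screw handle on the robot's side at (187,230). I'll zoom in on both.

```bash
python3 - <<'E'
from h import *
t=np.load("pics/t0.npz")["f"]; s=np.load("pics/s0.npz")["f"]
z=lambda f,x,y,w,h,k: cv2.resize(f[y:y+h,x:x+w],None,fx=k,fy=k,interpolation=cv2.INTER_CUBIC)
a=z(t,350,190,66,100,6)   # file  396x600
b=z(t,155,150,66,100,6)
cv2.imwrite("pics/zt.png",np.hstack([a,b]))
a=z(s,270,180,90,40,8); b=z(s,195,240,90,35,8)
cv2.imwrite("pics/zs.png",np.vstack([a,b]))
for p in [(380,238),(458,232),(276,124)]: q=onz("t0",*p,0.01); print(q,np.hypot(*q[:2]))
for p in [(190,198),(229,305)]: print(onz("t0",*p,0.1))
E
```

```text
[ 0.5151 -0.3321  0.01  ] 0.6128771655070859
[ 0.5255 -0.5421  0.01  ] 0.7549984503295354
[ 0.8365 -0.0615  0.01  ] 0.8387577123341401
[0.6246 0.1618 0.1   ]
[0.3542 0.0667 0.1   ]
```

View pics/zt.png

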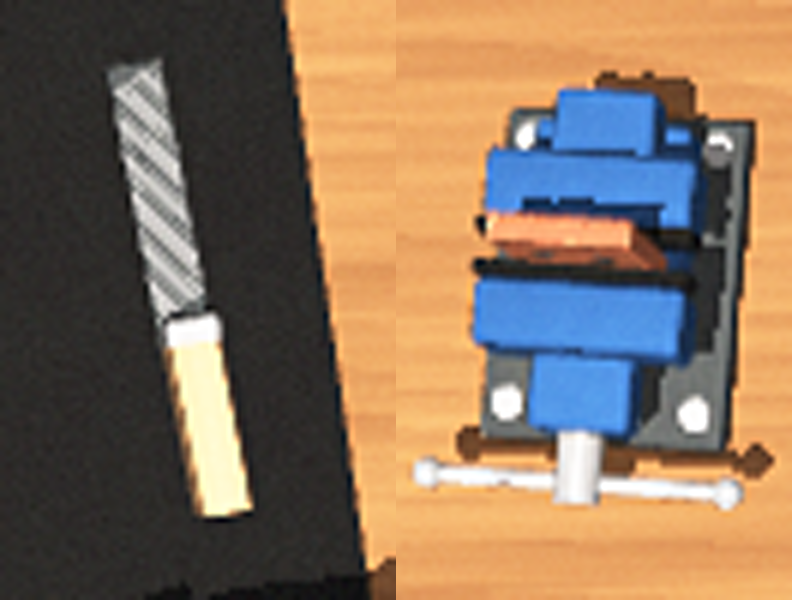

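View pics/zs.png

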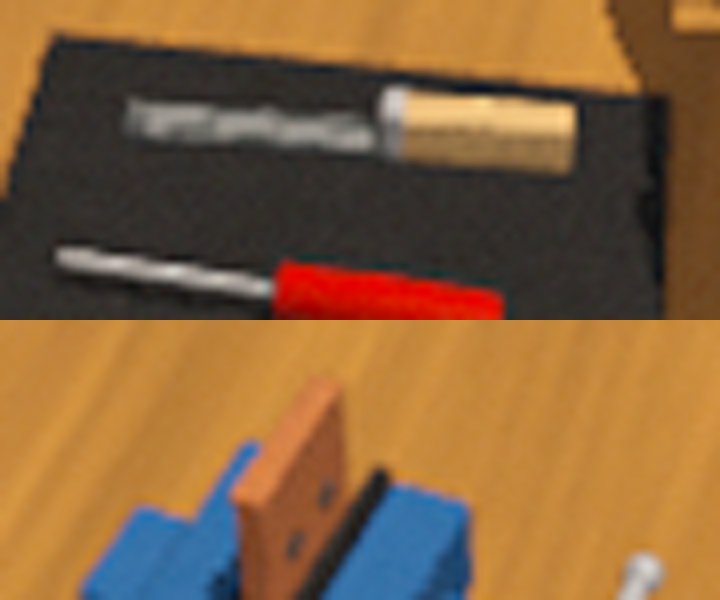

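The zoomed crops give the file toe and ferrule, the four corners of the bar's top face, and the screw handle ends. Next I'll triangulate them.

```bash
python3 - <<'E'
from h import *
T=lambda x,y:("t0",x/6+350-.42,y/6+190-.42); V=lambda x,y:("t0",(x-396)/6+155-.42,y/6+150-.42)
S=lambda x,y:("s0",x/8+270-.44,y/8+180-.44); W=lambda x,y:("s0",x/8+195-.44,(y-320)/8+240-.44)
def show(l,a,b):
    p=tri(a,b); print(l,p,"z res",[np.linalg.norm(onz(o[0],*o[1:],p[2])[:2]-p[:2]).round(4) for o in(a,b)])
# file: toe left corner(+y), toe right, handle end top left/right, ferrule
show("toeL",T(109,70),S(131,135)); show("toeR",T(161,60),S(133,98))
show("hendR",T(252,510),S(577,98)); show("hendL",T(207,516),S(573,135))
show("ferR",T(219,314),S(410,88)); 
# bar
show("far(-y) fwd",V(633,219),W(312,378)); show("-y back",V(633,250),W(345,388))
show("+y fwd",V(489,212),W(233,490)); show("+y back",V(489,241),W(265,502))
print("handle ends",onz(*V(426,470),.063),onz(*V(730,493),.063))
print("toe/hend z=.01/.028",onz(*T(136,65),.010),onz(*T(230,513),.028))
for z in(.152,.162,.172): print(z,[onz(*q,z) for q in (V(489,227),V(633,235),W(249,496),W(328,383))])
E
```

```text
toeL [ 0.6143 -0.305   0.0049] z res [np.float64(0.0016), np.float64(0.0015)]
toeR [ 0.6184 -0.3278  0.0094] z res [np.float64(0.0008), np.float64(0.0008)]
hendR [ 0.4162 -0.354   0.0304] z res [np.float64(0.0011), np.float64(0.0011)]
hendL [ 0.4144 -0.3357  0.0226] z res [np.float64(0.0007), np.float64(0.0008)]
ferR [ 0.497  -0.3451  0.0275] z res [np.float64(0.0063), np.float64(0.0063)]
far(-y) fwd [0.6462 0.1431 0.1497] z res [np.float64(0.0007), np.float64(0.0008)]
-y back [0.6341 0.1435 0.1486] z res [np.float64(0.0002), np.float64(0.0002)]
+y fwd [0.6504 0.2013 0.1538] z res [np.float64(0.0004), np.float64(0.0004)]
+y back [0.6392 0.2018 0.152 ] z res [np.float64(0.0001), np.float64(0.0001)]
handle ends [0.5536 0.2473 0.063 ] [0.5401 0.116  0.063 ]
toe/hend z=.01/.028 [ 0.6172 -0.3162  0.01  ] [ 0.4163 -0.3448  0.028 ]
0.152 [array([0.6448, 0.2018, 0.152 ]), array([0.6399, 0.143 , 0.152 ]), array([0.645 , 0.2007, 0.152 ]), array([0.6386, 0.1461, 0.152 ])]
0.162 [array([0.6432, 0.1998, 0.162 ]), array([0.6384, 0.1414, 0.162 ]), array([0.6408, 0.2097, 0.162 ]), array([0.6345, 0.1559, 0.162 ])]
0.172 [array([0.6416, 0.1977, 0.172 ]), array([0.6368, 0.1398, 0.172 ]), array([0.6365, 0.2186, 0.172 ]), array([0.6303, 0.1656, 0.172 ])]
```

apply_moves(motion=[{"x":32,"y":21,"wz":-0.056,"fingers":60},{"x":32,"y":21,"wz":-0.056},{"x":32,"y":21,"wz":-0.056},{"x":32,"y":21,"wz":-0.056},{"x":32,"y":21,"wz":-0.057}], newtons=60)

```text
validation failed for argument at $.mo...
```

apply_moves(motion=[{"x":32,"y":21,"z":-10},{"x":32,"y":21,"z":-20},{"x":17,"y":10,"z":-20},{},{}])

```text
validation failed for argument at $.mo...
```

```bash
python3 - <<'E'
from h import *
s=sense(); print(s["position"],s["tcp_rot"],s["ft_force"],s["width"],s["joint_pos"])
snap("wrist","w0")
E
```

```text
[ 0.2255626  -0.50132995  0.17913397] [-1.79939070e+02 -5.47381035e-03  2.42217036e+01] [-0.36077546  0.64166154  0.23870228] 0.09417540302675587 [-6.95938500e+01  1.72137913e+01  8.71762321e+01  1.45227227e-03
  7.56711359e+01 -3.81591674e+00]
```

View pics/w0.png

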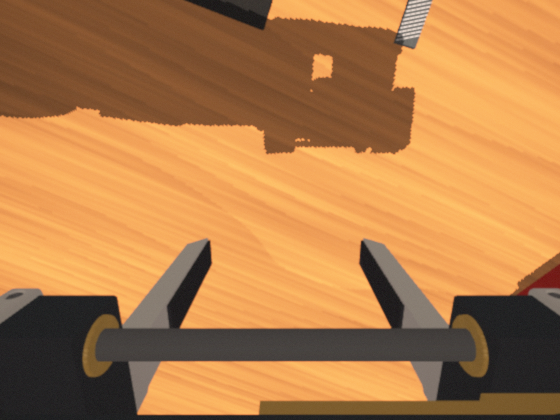

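The moves were refused, so the arm hasn't moved and the wrist picture only shows the bench at the start pose. It seems every row needs all its fields.

apply_moves(motion=[{"fingers":60,"x":32,"y":21,"z":0,"wx":0,"wy":0,"wz":-0.056},{"fingers":60,"x":32,"y":21,"z":0,"wx":0,"wy":0,"wz":-0.056},{"fingers":60,"x":32,"y":21,"z":0,"wx":0,"wy":0,"wz":-0.056},{"fingers":60,"x":32,"y":21,"z":0,"wx":0,"wy":0,"wz":-0.056},{"fingers":60,"x":32,"y":21,"z":0,"wx":0,"wy":0,"wz":-0.057}], newtons=60)

```text
clock: 0.65
position: [0.3867, -0.3955, 0.1795]
tcp_rot: [-180.0, 0.0, 8.0]
ft_force: [0.1, -0.2, 0.4]
width: 0.0606
gripper_force: 0.0
```

apply_moves(motion=[{"fingers":60,"x":32,"y":20,"z":-10,"wx":0,"wy":0,"wz":0},{"fingers":60,"x":32,"y":20,"z":-20,"wx":0,"wy":0,"wz":0},{"fingers":60,"x":33,"y":20,"z":-20,"wx":0,"wy":0,"wz":0},{"fingers":60,"x":0,"y":0,"z":0,"wx":0,"wy":0,"wz":0}])

```text
clock: 1.05
position: [0.4844, -0.3333, 0.1264]
tcp_rot: [-179.8, 0.2, 8.3]
ft_force: [-0.5, -1.0, 0.1]
width: 0.0602
gripper_force: 0.0
```

```bash
python3 - <<'E'
from h import *
s=sense(); print(s["position"],s["tcp_rot"],s["ft_force"],s["width"],s["joint_pos"])
snap("wrist","w1"); d=np.load("pics/w1.npz")
# project predicted points
def pr(p):
    q=np.linalg.inv(d["E"])@np.r_[p,1]; u=d["K"]@q[:3]; return (u[:2]/u[2]).round(1)
c=np.array([.5167,-.3305]);a=np.radians(8.1);X=np.array([np.cos(a),np.sin(a)]);Y=np.array([-X[1],X[0]])
for l,x,y,z in [("toeL",.102,.012,.01),("toeR",.102,-.012,.01),("ferL",-.02,.011,.028),("ferR",-.02,-.011,.028),("endL",-.102,.011,.028),("endR",-.102,-.011,.028)]: print(l,pr(np.r_[c+x*X+y*Y,z]))
E
```

```text
[ 0.48437246 -0.33325139  0.12639204] [-1.79784773e+02  1.63776638e-01  8.33506931e+00] [-0.45617231 -0.98583021  0.11230656] 0.06018922739168874 [-3.81122204e+01  2.48046931e+01  8.40663857e+01  3.12326223e-02
  7.13977527e+01  4.35429854e+01]
toeL [275.2  60.1]
toeR [300.3  60.2]
ferL [276.2 189.1]
ferR [298.  189.2]
endL [276.5 262.8]
endR [296.8 262.9]
```

View pics/w1.png

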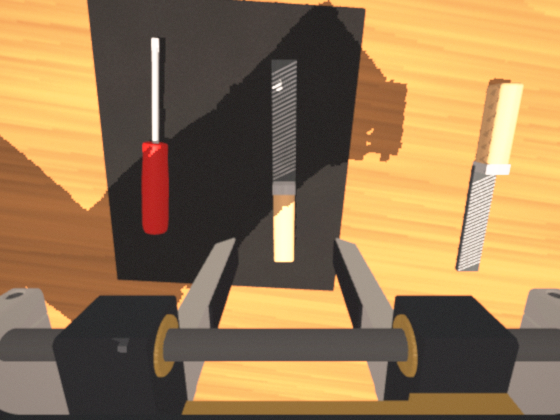

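The wrist view shows the file toe at (285,60) and the handle end at (285,262), within 2 px of the prediction and centred between the fingers. I'll descend and grip.

apply_moves(motion=[{"fingers":60,"x":0,"y":0,"z":-35,"wx":0,"wy":0,"wz":-0.003},{"fingers":60,"x":0,"y":0,"z":-35,"wx":0,"wy":0,"wz":0},{"fingers":60,"x":0,"y":0,"z":-30,"wx":0,"wy":0,"wz":0},{"fingers":60,"x":0,"y":0,"z":-15,"wx":0,"wy":0,"wz":0},{"fingers":60,"x":0,"y":0,"z":0,"wx":0,"wy":0,"wz":0}])

```text
clock: 1.6
position: [0.4816, -0.3367, 0.0136]
tcp_rot: [-179.9, 0.1, 7.9]
ft_force: [-0.5, -1.0, -0.2]
width: 0.06
gripper_force: 0.0
```

apply_moves(motion=[{"fingers":60,"x":2,"y":3,"z":-3,"wx":0,"wy":0,"wz":0},{"fingers":60,"x":0,"y":0,"z":-4,"wx":0,"wy":0,"wz":0},{"fingers":60,"x":0,"y":0,"z":0,"wx":0,"wy":0,"wz":0},{"fingers":20,"x":0,"y":0,"z":0,"wx":0,"wy":0,"wz":0},{"fingers":10,"x":0,"y":0,"z":0,"wx":0,"wy":0,"wz":0}], newtons=60)

```text
clock: 2.1
position: [0.4849, -0.3337, 0.0081]
tcp_rot: [180.0, -0.0, 8.0]
ft_force: [-0.4, 0.0, -0.4]
width: 0.0471
gripper_force: 0.0
```

apply_moves(motion=[{"fingers":10,"x":0,"y":0,"z":0,"wx":0,"wy":0,"wz":0},{"fingers":10,"x":0,"y":0,"z":0,"wx":0,"wy":0,"wz":0},{"fingers":10,"x":0,"y":0,"z":0,"wx":0,"wy":0,"wz":0},{"fingers":10,"x":0,"y":0,"z":0,"wx":0,"wy":0,"wz":0}])

```text
clock: 2.5
position: [0.4847, -0.3336, 0.0076]
tcp_rot: [-180.0, 0.0, 8.0]
ft_force: [-0.4, 0.5, 0.6]
width: 0.0154
gripper_force: 0.0
```

Opening is 15 mm with no force, though the handle should be 22 mm wide. I'll look before going on.

```bash
python3 - <<'E'
from h import *
s=sense(); print(s["position"],s["ft_force"],s["width"],s["gripper_force"])
snap("wrist","w2"); snap("side","s2"); snap("top","t2")
a=np.load("pics/w2.npz")["f"]; b=np.load("pics/s2.npz")["f"][160:260,250:390]; 
cv2.imwrite("pics/c2.png",np.hstack([cv2.resize(a,(400,300)),cv2.resize(b,(400,300),interpolation=2)]))
E
```

```text
[ 0.48465198 -0.33357285  0.0076416 ] [-0.37460566  0.46479849  0.55520729] 0.015370282998609788 0.0
```

View pics/c2.png

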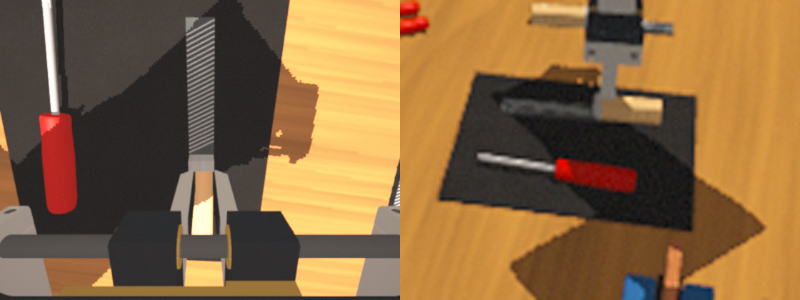

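The fingers sit on either side of the handle just behind the ferrule, at about (205,190) in the wrist half. I'll give it more time and read the grip.

apply_moves(motion=[{"fingers":0,"x":0,"y":0,"z":0,"wx":0,"wy":0,"wz":0},{"fingers":0,"x":0,"y":0,"z":0,"wx":0,"wy":0,"wz":0},{"fingers":0,"x":0,"y":0,"z":0,"wx":0,"wy":0,"wz":0}], newtons=60)

```text
clock: 2.95
position: [0.4847, -0.3336, 0.0076]
tcp_rot: [-180.0, 0.0, 8.0]
ft_force: [1.0, -0.7, -0.5]
width: 0.0005
gripper_force: 0.0
```

```bash
python3 - <<'E'
from h import *
s=sense(); print(s["position"],s["ft_force"],s["width"],s["gripper_force"])
snap("wrist","w3"); snap("side","s3"); snap("top","t3")
a=np.load("pics/w3.npz")["f"][100:400,130:430]; b=np.load("pics/s3.npz")["f"][170:230,275:355];c=np.load("pics/t3.npz")["f"][190:290,340:420]
d=np.load("pics/w2.npz")["f"][100:400,130:430]
r=lambda i:cv2.resize(i,(400,300),interpolation=2)
cv2.imwrite("pics/c3.png",np.vstack([np.hstack([r(a),r(d)]),np.hstack([r(b),r(c)])]))
E
```

```text
[ 0.48465295 -0.33356592  0.00763931] [ 0.96801943 -0.71817581 -0.45934377] 0.00046968139168998747 0.0
```

View pics/c3.png

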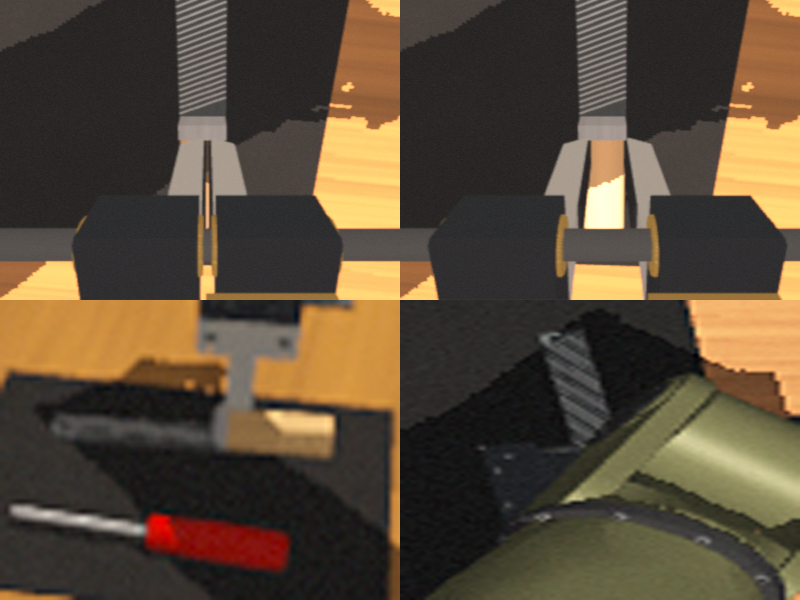

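The side crop shows the fingertips ending on top of the handle (237,408), not beside it. I'll compare the reported TCP with what the cameras see.

```bash
python3 - <<'E'
from h import *
def pr(n,p):
    d=np.load(f"pics/{n}.npz");q=np.linalg.inv(d["E"])@np.r_[p,1]; u=d["K"]@q[:3]; return (u[:2]/u[2]).round(1)
p=np.array([.4847,-.3336,.0076])
for dz in(0,.01,.02,.03,.04): print(dz,"side",pr("s3",p+[0,0,dz]),"wrist",pr("w3",p+[0,0,dz]))
print(np.load("pics/w3.npz")["E"].round(4))
d=np.load("pics/w1.npz"); print(d["E"].round(4))
# file as seen by wrist: w1 vs w3 (blade toe)
for n in("w1","w2","w3"): print(n,[pr(n,q) for q in((.6172,-.3162,.01),(.4976,-.3325,.028))])
E
```

```text
0 side [321.4 197. ] wrist [284.9 237.1]
0.01 side [321.6 194.8] wrist [284.9 242.6]
0.02 side [321.9 192.6] wrist [284.9 248.5]
0.03 side [322.1 190.4] wrist [284.9 255.1]
0.04 side [322.3 188.1] wrist [284.9 262.4]
[[ 1.381e-01 -9.509e-01 -2.771e-01  5.663e-01]
 [-9.904e-01 -1.325e-01 -3.900e-02 -3.223e-01]
 [ 4.000e-04  2.798e-01 -9.600e-01  2.133e-01]
 [ 0.000e+00  0.000e+00  0.000e+00  1.000e+00]]
[[ 0.1447 -0.949  -0.28    0.5666]
 [-0.9895 -0.1398 -0.0377 -0.3221]
 [-0.0034  0.2825 -0.9592  0.3318]
 [ 0.      0.      0.      1.    ]]
w1 [array([287.8,  60.7]), array([286.4, 188.3])]
w2 [array([286.7,  26.2]), array([286. , 230.2])]
w3 [array([286.7,  26.2]), array([286. , 230.2])]
```

```bash
python3 - <<'E'
from h import *
d=np.load("pics/w1.npz"); K=d["K"]; E=d["E"]; print(K.round(1))
from scipy.spatial.transform import Rotation as R
Rt=R.from_euler("xyz",[-179.785,.164,8.335],degrees=True).as_matrix(); t=np.array([.48437,-.33325,.12639])
for xf in(-.008,0,.008):
  for back in(0,.01,.02,.03):
    l=[]
    for s in(-.0301,.0301):
        q=np.linalg.inv(E)@np.r_[t+Rt@[xf,s,-back],1];u=K@q[:3];l.append((u[:2]/u[2]).round(1))
    print(xf,back,*l)
E
```

```text
[[308.2   0.  285.1]
 [  0.  308.2 207. ]
 [  0.    0.    1. ]]
-0.008 0 [243.2 247.5] [326.5 247.5]
-0.008 0.01 [241.3 253.4] [328.3 253.4]
-0.008 0.02 [239.2 259.8] [330.4 259.8]
-0.008 0.03 [237.  266.9] [332.6 266.8]
0 0 [242.8 237.2] [326.9 237.2]
0 0.01 [240.8 242.7] [328.8 242.6]
0 0.02 [238.7 248.6] [330.9 248.6]
0 0.03 [236.4 255.2] [333.2 255.2]
0.008 0 [242.3 226.7] [327.3 226.6]
0.008 0.01 [240.4 231.7] [329.3 231.7]
0.008 0.02 [238.2 237.2] [331.4 237.2]
0.008 0.03 [235.8 243.3] [333.7 243.3]
```

Two views agree: the fingertips really end about 24 mm above the reported TCP, so they closed just above the handle. Nothing was touched. I'll open, go lower carefully while checking force, and grip again.

apply_moves(motion=[{"fingers":60,"x":0,"y":0,"z":0,"wx":0,"wy":0,"wz":0},{"fingers":60,"x":0,"y":0,"z":0,"wx":0,"wy":0,"wz":0},{"fingers":60,"x":0,"y":0,"z":0,"wx":0,"wy":0,"wz":0},{"fingers":60,"x":0,"y":0,"z":0,"wx":0,"wy":0,"wz":0},{"fingers":60,"x":0,"y":0,"z":0,"wx":0,"wy":0,"wz":0}])

```text
clock: 3.6
position: [0.4847, -0.3336, 0.0076]
tcp_rot: [180.0, -0.0, 8.0]
ft_force: [0.1, -0.5, -0.3]
width: 0.037
gripper_force: 0.0
```

apply_moves(motion=[{"fingers":60,"x":0,"y":0,"z":-5,"wx":0,"wy":0,"wz":0},{"fingers":60,"x":0,"y":0,"z":-5,"wx":0,"wy":0,"wz":0},{"fingers":60,"x":0,"y":0,"z":-4,"wx":0,"wy":0,"wz":0},{"fingers":60,"x":0,"y":0,"z":-2,"wx":0,"wy":0,"wz":0},{"fingers":60,"x":0,"y":0,"z":0,"wx":0,"wy":0,"wz":0}])

```text
clock: 4.1
position: [0.4845, -0.3334, -0.0088]
tcp_rot: [-180.0, 0.0, 8.0]
ft_force: [-0.1, -0.2, 0.1]
width: 0.0599
gripper_force: 0.0
```

apply_moves(motion=[{"fingers":60,"x":0,"y":0,"z":-2,"wx":0,"wy":0,"wz":0},{"fingers":60,"x":0,"y":0,"z":-2,"wx":0,"wy":0,"wz":0},{"fingers":60,"x":0,"y":0,"z":-1,"wx":0,"wy":0,"wz":0},{"fingers":60,"x":0,"y":0,"z":0,"wx":0,"wy":0,"wz":0}])

```text
clock: 4.5
position: [0.4846, -0.3335, -0.0135]
tcp_rot: [-180.0, 0.0, 8.0]
ft_force: [-0.6, -0.1, -0.8]
width: 0.0602
gripper_force: 0.0
```

apply_moves(motion=[{"fingers":60,"x":0,"y":0,"z":-1,"wx":0,"wy":0,"wz":0},{"fingers":60,"x":0,"y":0,"z":-1,"wx":0,"wy":0,"wz":0},{"fingers":60,"x":0,"y":0,"z":0,"wx":0,"wy":0,"wz":0}])

```text
clock: 4.8
position: [0.4846, -0.3335, -0.0155]
tcp_rot: [-180.0, 0.0, 8.0]
ft_force: [0.6, -0.4, 0.6]
width: 0.0597
gripper_force: 0.0
```

```bash
python3 - <<'E'
from h import *
snap("wrist","w4"); snap("side","s4")
a=np.load("pics/w4.npz")["f"][170:290,190:380]; b=np.load("pics/s4.npz")["f"][170:220,290:370]
r=lambda i:cv2.resize(i,(640,290),interpolation=2)
cv2.imwrite("pics/c4.png",np.vstack([r(a),r(b)]))
E
```

```text
(no output)
```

View pics/c4.png

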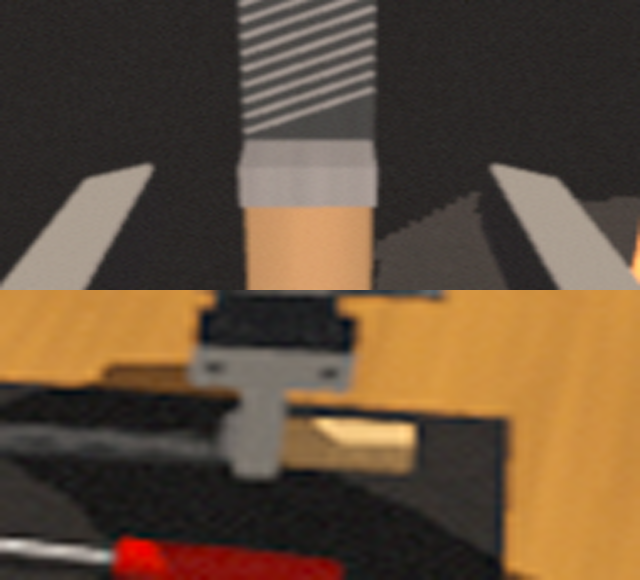

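The fingers now straddle the handle: in the wrist half the ferrule is centred at (307,185) with fingers at 150 and 490. In the side half the finger sits just behind the blade. I'll close here.

apply_moves(motion=[{"fingers":60,"x":0,"y":0,"z":-1,"wx":0,"wy":0,"wz":0},{"fingers":60,"x":0,"y":0,"z":-1,"wx":0,"wy":0,"wz":0},{"fingers":10,"x":0,"y":0,"z":0,"wx":0,"wy":0,"wz":0},{"fingers":10,"x":0,"y":0,"z":0,"wx":0,"wy":0,"wz":0},{"fingers":10,"x":0,"y":0,"z":0,"wx":0,"wy":0,"wz":0}], newtons=60)

```text
clock: 5.4
position: [0.4847, -0.3336, -0.0173]
tcp_rot: [180.0, 0.0, 8.0]
ft_force: [0.8, 0.8, -0.0]
width: 0.0393
gripper_force: 0.0
```

apply_moves(motion=[{"fingers":10,"x":0,"y":0,"z":0,"wx":0,"wy":0,"wz":0},{"fingers":10,"x":0,"y":0,"z":0,"wx":0,"wy":0,"wz":0},{"fingers":10,"x":0,"y":0,"z":0,"wx":0,"wy":0,"wz":0},{"fingers":10,"x":0,"y":0,"z":0,"wx":0,"wy":0,"wz":0}])

```text
clock: 5.8
position: [0.4846, -0.3335, -0.0173]
tcp_rot: [-180.0, 0.0, 8.0]
ft_force: [-0.4, 0.9, 1.1]
width: 0.0215
gripper_force: 59.9
```

apply_moves(motion=[{"fingers":10,"x":0,"y":0,"z":10,"wx":0,"wy":0,"wz":0},{"fingers":10,"x":0,"y":0,"z":30,"wx":0,"wy":0,"wz":0},{"fingers":10,"x":0,"y":0,"z":40,"wx":0,"wy":0,"wz":0},{"fingers":10,"x":0,"y":0,"z":40,"wx":0,"wy":0,"wz":0},{"fingers":10,"x":0,"y":0,"z":40,"wx":0,"wy":0,"wz":0}])

```text
clock: 6.3
position: [0.4844, -0.3334, 0.1449]
tcp_rot: [180.0, -0.0, 8.0]
ft_force: [-0.2, 0.1, -1.7]
width: 0.0214
gripper_force: 59.9
```

apply_moves(motion=[{"fingers":10,"x":3,"y":20,"z":17,"wx":0,"wy":0,"wz":-0.02},{"fingers":10,"x":3,"y":35,"z":0,"wx":0,"wy":0,"wz":-0.02},{"fingers":10,"x":3,"y":40,"z":0,"wx":0,"wy":0,"wz":-0.02},{"fingers":10,"x":3,"y":40,"z":0,"wx":0,"wy":0,"wz":-0.02},{"fingers":10,"x":3,"y":40,"z":0,"wx":0,"wy":0,"wz":-0.02}])

```text
clock: 6.8
position: [0.4994, -0.1571, 0.1603]
tcp_rot: [180.0, -0.0, 2.2]
ft_force: [0.4, -0.4, -2.2]
width: 0.0214
gripper_force: 59.9
```

apply_moves(motion=[{"fingers":10,"x":3,"y":40,"z":0,"wx":0,"wy":0,"wz":-0.02},{"fingers":10,"x":3,"y":40,"z":0,"wx":0,"wy":0,"wz":-0.02},{"fingers":10,"x":3,"y":40,"z":0,"wx":0,"wy":0,"wz":-0.02},{"fingers":10,"x":3,"y":40,"z":0,"wx":0,"wy":0,"wz":-0.02},{"fingers":10,"x":3,"y":40,"z":0,"wx":0,"wy":0,"wz":-0.02}])

```text
clock: 7.3
position: [0.5145, 0.043, 0.1604]
tcp_rot: [180.0, -0.0, -3.6]
ft_force: [0.8, 0.2, -2.1]
width: 0.0215
gripper_force: 59.9
```

apply_moves(motion=[{"fingers":10,"x":3,"y":40,"z":0,"wx":0,"wy":0,"wz":-0.02},{"fingers":10,"x":3,"y":40,"z":0,"wx":0,"wy":0,"wz":-0.012},{"fingers":10,"x":0,"y":40,"z":0,"wx":0,"wy":0,"wz":0},{"fingers":10,"x":0,"y":20,"z":0,"wx":0,"wy":0,"wz":0},{"fingers":10,"x":0,"y":2,"z":0,"wx":0,"wy":0,"wz":0}])

```text
clock: 7.8
position: [0.5203, 0.1854, 0.16]
tcp_rot: [-180.0, -0.0, -5.2]
ft_force: [0.4, 0.2, -1.8]
width: 0.0216
gripper_force: 59.9
```

apply_moves(motion=[{"fingers":10,"x":0,"y":0,"z":0,"wx":0,"wy":0,"wz":0},{"fingers":10,"x":0,"y":0,"z":0,"wx":0,"wy":0,"wz":0},{"fingers":10,"x":0,"y":0,"z":0,"wx":0,"wy":0,"wz":0}])

```text
clock: 8.1
position: [0.5208, 0.1824, 0.1599]
tcp_rot: [180.0, -0.0, -5.4]
ft_force: [0.7, -0.2, -2.1]
width: 0.0215
gripper_force: 59.9
```

```bash
python3 - <<'E'
from h import *
s=sense(); print(s["position"],s["tcp_rot"],s["ft_force"],s["ft_torque"],s["width"],s["gripper_force"],s["joint_pos"])
snap("side","s5"); snap("wrist","w5")
a=np.load("pics/s5.npz")["f"][200:320,190:350]; b=np.load("pics/w5.npz")["f"][0:300,100:500]
cv2.imwrite("pics/c5.png",np.hstack([cv2.resize(b,(400,300)),cv2.resize(a,(400,300),interpolation=2)]))
E
```

```text
[0.52080906 0.18238098 0.15985131] [ 1.79997457e+02 -9.42212596e-03 -5.41870305e+00] [ 0.71922362 -0.15400967 -2.13610064] [-0.00494265  0.11596007 -0.0382281 ] 0.021466341827671886 59.935224652290344 [ 1.54997287e+01  1.83569779e+01  8.83098415e+01 -5.99094985e-03
  7.33252874e+01  1.10920151e+02]
```

View pics/c5.png

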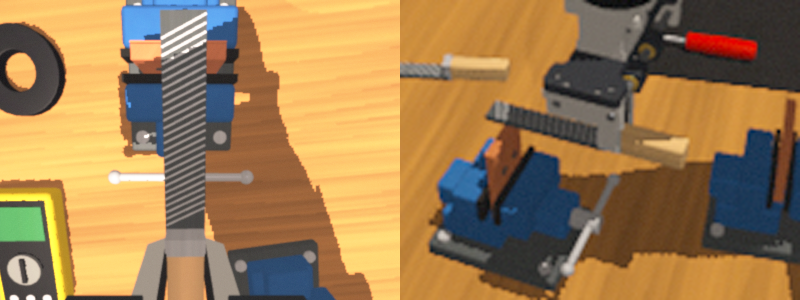

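The wrist half shows the blade centred over the bar (bar 130–235, blade at 183) with the toe just past it. I'll descend and feel for contact.

apply_moves(motion=[{"fingers":10,"x":0,"y":0,"z":-10,"wx":0,"wy":0,"wz":0},{"fingers":10,"x":0,"y":0,"z":-8,"wx":0,"wy":0,"wz":0},{"fingers":10,"x":0,"y":0,"z":-4,"wx":0,"wy":0,"wz":0},{"fingers":10,"x":0,"y":0,"z":-2,"wx":0,"wy":0,"wz":0},{"fingers":10,"x":0,"y":0,"z":0,"wx":0,"wy":0,"wz":0}])

```text
clock: 8.7
position: [0.5206, 0.1834, 0.1353]
tcp_rot: [180.0, 0.0, -5.3]
ft_force: [1.5, 0.4, -1.8]
width: 0.0215
gripper_force: 59.9
```

apply_moves(motion=[{"fingers":10,"x":0,"y":0,"z":-1,"wx":0,"wy":0,"wz":0},{"fingers":10,"x":0,"y":0,"z":0,"wx":0,"wy":0,"wz":0}])

```text
clock: 8.9
position: [0.5207, 0.1835, 0.1348]
tcp_rot: [-180.0, -0.0, -5.3]
ft_force: [-0.1, 0.1, -1.6]
width: 0.0217
gripper_force: 59.9
```

apply_moves(motion=[{"fingers":10,"x":0,"y":0,"z":-1,"wx":0,"wy":0,"wz":0},{"fingers":10,"x":0,"y":0,"z":0,"wx":0,"wy":0,"wz":0}])

```text
clock: 9.1
position: [0.5207, 0.1834, 0.1336]
tcp_rot: [180.0, -0.0, -5.3]
ft_force: [-0.2, -0.2, -1.4]
width: 0.0213
gripper_force: 59.9
```

apply_moves(motion=[{"fingers":10,"x":0,"y":0,"z":-1,"wx":0,"wy":0,"wz":0},{"fingers":10,"x":0,"y":0,"z":0,"wx":0,"wy":0,"wz":0}])

```text
clock: 9.3
position: [0.5207, 0.1835, 0.1327]
tcp_rot: [-180.0, -0.0, -5.3]
ft_force: [-0.4, 1.0, -0.9]
width: 0.0214
gripper_force: 59.9
```

apply_moves(motion=[{"fingers":10,"x":0,"y":0,"z":-1,"wx":0,"wy":0,"wz":0},{"fingers":10,"x":0,"y":0,"z":0,"wx":0,"wy":0,"wz":0}])

```text
clock: 9.5
position: [0.5209, 0.1835, 0.1319]
tcp_rot: [-180.0, -0.0, -5.3]
ft_force: [-2.4, 0.2, 0.7]
width: 0.0214
gripper_force: 59.9
```

Contact at about TCP z = 0.1325, pressing about 2.7 N now. Starting stroke 1, holding roughly 6 N by feedback.

apply_moves(motion=[{"fingers":10,"x":6,"y":-0.6,"z":-1,"wx":0,"wy":0,"wz":0},{"fingers":10,"x":10,"y":-0.9,"z":-0.5,"wx":0,"wy":0,"wz":0}])

```text
clock: 9.7
position: [0.5369, 0.1822, 0.1307]
tcp_rot: [-180.0, -0.0, -5.3]
ft_force: [-6.6, 0.9, 6.6]
width: 0.0216
gripper_force: 60.0
```

apply_moves(motion=[{"fingers":10,"x":10,"y":-0.9,"z":0.3,"wx":0,"wy":0,"wz":0},{"fingers":10,"x":10,"y":-0.9,"z":0.3,"wx":0,"wy":0,"wz":0}])

```text
clock: 9.9
position: [0.5573, 0.1803, 0.1313]
tcp_rot: [-180.0, -0.0, -5.3]
ft_force: [-6.2, 0.0, 6.9]
width: 0.0215
gripper_force: 60.0
```

apply_moves(motion=[{"fingers":10,"x":10,"y":-0.9,"z":0.4,"wx":0,"wy":0,"wz":0},{"fingers":10,"x":10,"y":-0.9,"z":0.3,"wx":0,"wy":0,"wz":0}])

```text
clock: 10.1
position: [0.5773, 0.1785, 0.132]
tcp_rot: [-180.0, 0.0, -5.3]
ft_force: [-7.1, 1.3, 7.9]
width: 0.0218
gripper_force: 60.0
```

apply_moves(motion=[{"fingers":10,"x":10,"y":-0.9,"z":0.5,"wx":0,"wy":0,"wz":0},{"fingers":10,"x":10,"y":-0.9,"z":0.4,"wx":0,"wy":0,"wz":0}])

```text
clock: 10.3
position: [0.5972, 0.1766, 0.1326]
tcp_rot: [-180.0, 0.0, -5.3]
ft_force: [-4.1, 0.6, 3.8]
width: 0.0218
gripper_force: 60.0
```

apply_moves(motion=[{"fingers":10,"x":10,"y":-0.9,"z":0.1,"wx":0,"wy":0,"wz":0},{"fingers":10,"x":3,"y":-0.3,"z":5,"wx":0,"wy":0,"wz":0},{"fingers":10,"x":0,"y":0,"z":12,"wx":0,"wy":0,"wz":0},{"fingers":10,"x":0,"y":0,"z":3,"wx":0,"wy":0,"wz":0},{"fingers":10,"x":0,"y":0,"z":0,"wx":0,"wy":0,"wz":0}])

```text
clock: 10.8
position: [0.6098, 0.1755, 0.1534]
tcp_rot: [-180.0, -0.1, -5.3]
ft_force: [-0.4, 0.1, -1.7]
width: 0.0215
gripper_force: 60.0
```

```bash
python3 - <<'E'
from h import *
s=sense(); print(s["clock"],s["position"],s["ft_force"],s["ft_torque"])
E
```

```text
10.8 [0.60976575 0.17546408 0.15339422] [-0.39853865  0.10099133 -1.68214486] [0.04624347 0.13641439 0.01400855]
```

apply_moves(motion=[{"fingers":10,"x":-30,"y":2.8,"z":0,"wx":0,"wy":0,"wz":0},{"fingers":10,"x":-40,"y":3.7,"z":0,"wx":0,"wy":0,"wz":0},{"fingers":10,"x":-19,"y":1.7,"z":0,"wx":0,"wy":0,"wz":0},{"fingers":10,"x":0,"y":0,"z":-10,"wx":0,"wy":0,"wz":0},{"fingers":10,"x":0,"y":0,"z":-6,"wx":0,"wy":0,"wz":0}])

```text
clock: 11.3
position: [0.5206, 0.1836, 0.1359]
tcp_rot: [180.0, -0.0, -5.3]
ft_force: [-1.1, -0.2, -1.7]
width: 0.0214
gripper_force: 60.0
```

apply_moves(motion=[{"fingers":10,"x":0,"y":0,"z":-2,"wx":0,"wy":0,"wz":0},{"fingers":10,"x":0,"y":0,"z":-1,"wx":0,"wy":0,"wz":0},{"fingers":10,"x":0,"y":0,"z":0,"wx":0,"wy":0,"wz":0}])

```text
clock: 11.6
position: [0.521, 0.1834, 0.1331]
tcp_rot: [180.0, 0.0, -5.4]
ft_force: [0.1, 0.7, -1.3]
width: 0.0217
gripper_force: 60.0
```

apply_moves(motion=[{"fingers":10,"x":0,"y":0,"z":-1,"wx":0,"wy":0,"wz":0},{"fingers":10,"x":0,"y":0,"z":0,"wx":0,"wy":0,"wz":0}])

```text
clock: 11.8
position: [0.5209, 0.1835, 0.1324]
tcp_rot: [-180.0, -0.0, -5.3]
ft_force: [-0.4, -0.1, -1.6]
width: 0.0215
gripper_force: 60.0
```

apply_moves(motion=[{"fingers":10,"x":0,"y":0,"z":-1,"wx":0,"wy":0,"wz":0},{"fingers":10,"x":3,"y":-0.3,"z":-0.7,"wx":0,"wy":0,"wz":0},{"fingers":10,"x":10,"y":-0.9,"z":0,"wx":0,"wy":0,"wz":0}])

```text
clock: 12.1
position: [0.5337, 0.1826, 0.1313]
tcp_rot: [-180.0, -0.0, -5.3]
ft_force: [-3.9, 0.2, 2.6]
width: 0.0214
gripper_force: 60.0
```

Press is about 4.6 N; adding a little.

apply_moves(motion=[{"fingers":10,"x":10,"y":-0.9,"z":-0.3,"wx":0,"wy":0,"wz":0},{"fingers":10,"x":10,"y":-0.9,"z":0.1,"wx":0,"wy":0,"wz":0}])

```text
clock: 12.3
position: [0.5546, 0.1806, 0.131]
tcp_rot: [-180.0, -0.0, -5.3]
ft_force: [-7.0, 1.7, 7.2]
width: 0.0216
gripper_force: 60.0
```

apply_moves(motion=[{"fingers":10,"x":10,"y":-0.9,"z":0.6,"wx":0,"wy":0,"wz":0},{"fingers":10,"x":10,"y":-0.9,"z":0.4,"wx":0,"wy":0,"wz":0}])

```text
clock: 12.5
position: [0.5746, 0.1787, 0.132]
tcp_rot: [-180.0, -0.0, -5.3]
ft_force: [-5.7, 0.8, 5.6]
width: 0.0216
gripper_force: 60.0
```

apply_moves(motion=[{"fingers":10,"x":10,"y":-0.9,"z":0.4,"wx":0,"wy":0,"wz":0},{"fingers":10,"x":10,"y":-0.9,"z":0.2,"wx":0,"wy":0,"wz":0}])

```text
clock: 12.7
position: [0.5946, 0.1769, 0.1325]
tcp_rot: [-180.0, 0.0, -5.3]
ft_force: [-5.5, 0.5, 6.3]
width: 0.0213
gripper_force: 60.0
```

apply_moves(motion=[{"fingers":10,"x":10,"y":-0.9,"z":0.3,"wx":0,"wy":0,"wz":0},{"fingers":10,"x":3,"y":-0.3,"z":0.1,"wx":0,"wy":0,"wz":0},{"fingers":10,"x":3,"y":-0.3,"z":5,"wx":0,"wy":0,"wz":0},{"fingers":10,"x":0,"y":0,"z":12,"wx":0,"wy":0,"wz":0},{"fingers":10,"x":0,"y":0,"z":3,"wx":0,"wy":0,"wz":0}])

```text
clock: 13.2
position: [0.6104, 0.1754, 0.1541]
tcp_rot: [-180.0, -0.1, -5.4]
ft_force: [0.9, -0.3, -2.0]
width: 0.0214
gripper_force: 60.0
```

apply_moves(motion=[{"fingers":10,"x":-30,"y":2.8,"z":0,"wx":0,"wy":0,"wz":0},{"fingers":10,"x":-40,"y":3.7,"z":0,"wx":0,"wy":0,"wz":0},{"fingers":10,"x":-19,"y":1.7,"z":0,"wx":0,"wy":0,"wz":0},{"fingers":10,"x":0,"y":0,"z":-10,"wx":0,"wy":0,"wz":0},{"fingers":10,"x":0,"y":0,"z":-6,"wx":0,"wy":0,"wz":0}])

```text
clock: 13.7
position: [0.5209, 0.1837, 0.1363]
tcp_rot: [-180.0, -0.0, -5.3]
ft_force: [0.0, 0.5, -2.4]
width: 0.0215
gripper_force: 60.0
```

apply_moves(motion=[{"fingers":10,"x":0,"y":0,"z":-2,"wx":0,"wy":0,"wz":0},{"fingers":10,"x":0,"y":0,"z":-1,"wx":0,"wy":0,"wz":0},{"fingers":10,"x":0,"y":0,"z":0,"wx":0,"wy":0,"wz":0}])

```text
clock: 14.0
position: [0.521, 0.1835, 0.1332]
tcp_rot: [180.0, 0.0, -5.4]
ft_force: [0.5, 0.5, -1.5]
width: 0.0212
gripper_force: 60.0
```

Stroke 3, the same pattern with a little more pressing at the start.

apply_moves(motion=[{"fingers":10,"x":0,"y":0,"z":-1,"wx":0,"wy":0,"wz":0},{"fingers":10,"x":0,"y":0,"z":-1,"wx":0,"wy":0,"wz":0},{"fingers":10,"x":3,"y":-0.3,"z":-0.9,"wx":0,"wy":0,"wz":0},{"fingers":10,"x":10,"y":-0.9,"z":0,"wx":0,"wy":0,"wz":0}])

```text
clock: 14.4
position: [0.5337, 0.1827, 0.1312]
tcp_rot: [-180.0, -0.0, -5.3]
ft_force: [-3.6, 0.4, 4.2]
width: 0.0217
gripper_force: 60.0
```

apply_moves(motion=[{"fingers":10,"x":10,"y":-0.9,"z":-0.1,"wx":0,"wy":0,"wz":0},{"fingers":10,"x":10,"y":-0.9,"z":0.2,"wx":0,"wy":0,"wz":0}])

```text
clock: 14.6
position: [0.5546, 0.1807, 0.1312]
tcp_rot: [-180.0, -0.0, -5.3]
ft_force: [-6.6, 1.3, 6.4]
width: 0.0218
gripper_force: 60.0
```

apply_moves(motion=[{"fingers":10,"x":10,"y":-0.9,"z":0.5,"wx":0,"wy":0,"wz":0},{"fingers":10,"x":10,"y":-0.9,"z":0.4,"wx":0,"wy":0,"wz":0}])

```text
clock: 14.8
position: [0.5746, 0.1789, 0.1321]
tcp_rot: [-180.0, -0.0, -5.3]
ft_force: [-5.0, 0.0, 4.9]
width: 0.0214
gripper_force: 60.0
```

apply_moves(motion=[{"fingers":10,"x":10,"y":-0.9,"z":0.3,"wx":0,"wy":0,"wz":0},{"fingers":10,"x":10,"y":-0.9,"z":0.2,"wx":0,"wy":0,"wz":0}])

```text
clock: 15.0
position: [0.5945, 0.177, 0.1325]
tcp_rot: [-180.0, 0.0, -5.3]
ft_force: [-5.6, 0.4, 5.2]
width: 0.0213
gripper_force: 60.0
```

apply_moves(motion=[{"fingers":10,"x":10,"y":-0.9,"z":0.2,"wx":0,"wy":0,"wz":0},{"fingers":10,"x":3,"y":-0.3,"z":0.1,"wx":0,"wy":0,"wz":0},{"fingers":10,"x":3,"y":-0.3,"z":5,"wx":0,"wy":0,"wz":0},{"fingers":10,"x":0,"y":0,"z":15,"wx":0,"wy":0,"wz":0},{"fingers":10,"x":0,"y":0,"z":15,"wx":0,"wy":0,"wz":0}])

```text
clock: 15.5
position: [0.6098, 0.1754, 0.1685]
tcp_rot: [180.0, 0.0, -5.3]
ft_force: [0.4, -1.2, -0.7]
width: 0.0214
gripper_force: 60.0
```

apply_moves(motion=[{"fingers":10,"x":-9,"y":-20,"z":0,"wx":0,"wy":0,"wz":0.02},{"fingers":10,"x":-9,"y":-35,"z":0,"wx":0,"wy":0,"wz":0.02},{"fingers":10,"x":-9,"y":-40,"z":0,"wx":0,"wy":0,"wz":0.02},{"fingers":10,"x":-9,"y":-40,"z":0,"wx":0,"wy":0,"wz":0.02},{"fingers":10,"x":-9,"y":-40,"z":0,"wx":0,"wy":0,"wz":0.02}])

```text
clock: 16.0
position: [0.5644, -0.0009, 0.169]
tcp_rot: [180.0, -0.1, 0.5]
ft_force: [0.6, -0.4, -1.5]
width: 0.0218
gripper_force: 60.0
```

apply_moves(motion=[{"fingers":10,"x":-9,"y":-40,"z":0,"wx":0,"wy":0,"wz":0.02},{"fingers":10,"x":-9,"y":-40,"z":0,"wx":0,"wy":0,"wz":0.02},{"fingers":10,"x":-9,"y":-40,"z":0,"wx":0,"wy":0,"wz":0.02},{"fingers":10,"x":-9,"y":-40,"z":0,"wx":0,"wy":0,"wz":0.02},{"fingers":10,"x":-9,"y":-40,"z":0,"wx":0,"wy":0,"wz":0.02}])

```text
clock: 16.5
position: [0.5194, -0.2012, 0.1691]
tcp_rot: [179.9, -0.1, 6.2]
ft_force: [0.4, -0.1, -1.7]
width: 0.0217
gripper_force: 60.0
```

apply_moves(motion=[{"fingers":10,"x":-9,"y":-40,"z":0,"wx":0,"wy":0,"wz":0.02},{"fingers":10,"x":-9,"y":-40,"z":0,"wx":0,"wy":0,"wz":0.012},{"fingers":10,"x":-9,"y":-35,"z":0,"wx":0,"wy":0,"wz":0},{"fingers":10,"x":-9,"y":-20,"z":0,"wx":0,"wy":0,"wz":0},{"fingers":10,"x":0,"y":0,"z":0,"wx":0,"wy":0,"wz":0}])

```text
clock: 17.0
position: [0.4827, -0.3369, 0.1686]
tcp_rot: [179.9, -0.0, 7.8]
ft_force: [-0.3, 0.5, -2.6]
width: 0.0215
gripper_force: 60.0
```

apply_moves(motion=[{"fingers":10,"x":0,"y":0,"z":-30,"wx":0,"wy":0,"wz":0},{"fingers":10,"x":0,"y":0,"z":-40,"wx":0,"wy":0,"wz":0},{"fingers":10,"x":0,"y":0,"z":-40,"wx":0,"wy":0,"wz":0},{"fingers":10,"x":0,"y":0,"z":-40,"wx":0,"wy":0,"wz":0},{"fingers":10,"x":0,"y":0,"z":-15,"wx":0,"wy":0,"wz":0}])

```text
clock: 17.5
position: [0.4829, -0.3328, -0.0001]
tcp_rot: [-179.8, 0.2, 8.0]
ft_force: [0.0, -0.1, -1.7]
width: 0.0215
gripper_force: 60.0
```

apply_moves(motion=[{"fingers":10,"x":0,"y":0,"z":-6,"wx":0,"wy":0,"wz":0},{"fingers":10,"x":0,"y":0,"z":-5,"wx":0,"wy":0,"wz":0},{"fingers":10,"x":0,"y":0,"z":-3,"wx":0,"wy":0,"wz":0},{"fingers":10,"x":0,"y":0,"z":-2,"wx":0,"wy":0,"wz":0},{"fingers":10,"x":0,"y":0,"z":0,"wx":0,"wy":0,"wz":0}])

```text
clock: 18.0
position: [0.484, -0.3347, -0.0129]
tcp_rot: [180.0, -0.0, 7.9]
ft_force: [0.3, -0.1, -2.1]
width: 0.0212
gripper_force: 60.0
```

apply_moves(motion=[{"fingers":10,"x":0,"y":0,"z":-2,"wx":0,"wy":0,"wz":0},{"fingers":10,"x":0,"y":0,"z":-1,"wx":0,"wy":0,"wz":0},{"fingers":10,"x":0,"y":0,"z":-0.5,"wx":0,"wy":0,"wz":0},{"fingers":10,"x":0,"y":0,"z":0,"wx":0,"wy":0,"wz":0}])

```text
clock: 18.4
position: [0.4837, -0.3345, -0.0171]
tcp_rot: [-180.0, 0.0, 8.0]
ft_force: [-1.2, 0.1, -2.2]
width: 0.0213
gripper_force: 60.0
```

apply_moves(motion=[{"fingers":10,"x":0,"y":0,"z":-0.5,"wx":0,"wy":0,"wz":0},{"fingers":10,"x":0,"y":0,"z":0,"wx":0,"wy":0,"wz":0}])

```text
clock: 18.6
position: [0.4837, -0.3345, -0.0174]
tcp_rot: [180.0, -0.0, 8.0]
ft_force: [-0.2, 0.8, 0.2]
width: 0.0214
gripper_force: 60.0
```

The file is on the mat. Releasing and retreating straight up.

apply_moves(motion=[{"fingers":32,"x":0,"y":0,"z":0,"wx":0,"wy":0,"wz":0},{"fingers":45,"x":0,"y":0,"z":0,"wx":0,"wy":0,"wz":0},{"fingers":60,"x":0,"y":0,"z":0,"wx":0,"wy":0,"wz":0},{"fingers":60,"x":0,"y":0,"z":0,"wx":0,"wy":0,"wz":0},{"fingers":60,"x":0,"y":0,"z":0,"wx":0,"wy":0,"wz":0}])

```text
clock: 19.1
position: [0.4837, -0.3344, -0.0176]
tcp_rot: [-180.0, -0.0, 8.0]
ft_force: [-0.3, -0.3, -0.4]
width: 0.0579
gripper_force: 0.0
```

apply_moves(motion=[{"fingers":60,"x":0,"y":0,"z":5,"wx":0,"wy":0,"wz":0},{"fingers":60,"x":0,"y":0,"z":30,"wx":0,"wy":0,"wz":0},{"fingers":60,"x":0,"y":0,"z":40,"wx":0,"wy":0,"wz":0},{"fingers":60,"x":0,"y":0,"z":40,"wx":0,"wy":0,"wz":0},{"fingers":60,"x":0,"y":0,"z":40,"wx":0,"wy":0,"wz":0}])

```text
clock: 19.6
position: [0.4835, -0.3343, 0.1395]
tcp_rot: [180.0, -0.0, 8.0]
ft_force: [0.3, -0.5, 0.3]
width: 0.0603
gripper_force: 0.0
```

```bash
python3 - <<'E'
from h import *
s=sense(); print(s["clock"],s["position"],s["ft_force"],s["width"])
snap("wrist","w9"); snap("side","s9")
# compare the side view with the start, outside the arm: file/mat and vice areas
a=np.load("pics/s0.npz")["f"].astype(int); b=np.load("pics/s9.npz")["f"].astype(int)
for n,(x,y,w,h) in dict(vice=(200,240,80,75),tool2=(300,240,90,70),meter=(240,345,80,55),tape=(180,322,45,40),screwdr=(275,205,62,22)).items():
    print(n,abs(a-b)[y:y+h,x:x+w].mean().round(2))
# file outline in the wrist view, warped onto the mat-top plane z=.02
d=np.load("pics/w9.npz"); f=d["f"]; hsv=cv2.cvtColor(f,cv2.COLOR_BGR2HSV)
E=np.linalg.inv(d["E"])
def pr(p): q=E@np.r_[p,1];u=d["K"]@q[:3];return u[:2]/u[2]
c=np.array([.5157,-.3297]);r=np.radians(8);X=np.array([np.cos(r),np.sin(r)]);Y=np.array([-X[1],X[0]])
for x,z in((.09,.01),(.04,.01),(0,.01),(-.06,.028),(-.09,.028)):
    row=[]
    for y in np.arange(-.03,.031,.003):
        u,v=pr(np.r_[c+x*X+y*Y,z]).round().astype(int); row.append(int(f[v,u].mean()))
    print(x,row)
E
```

```text
19.6 [ 0.48347929 -0.33431544  0.13950942] [ 0.3187911  -0.53255392  0.27943515] 0.060262444180450805
vice 3.39
tool2 17.12
meter 3.17
tape 3.24
screwdr 12.94
0.09 [37, 33, 38, 39, 37, 37, 63, 91, 127, 94, 98, 141, 96, 113, 83, 36, 38, 37, 35, 33, 39]
0.04 [38, 38, 38, 36, 36, 38, 79, 76, 115, 106, 77, 116, 87, 92, 57, 36, 36, 37, 35, 41, 38]
0 [38, 38, 38, 40, 35, 35, 67, 108, 107, 91, 110, 104, 89, 117, 70, 39, 37, 38, 36, 37, 39]
-0.06 [67, 64, 65, 66, 68, 67, 94, 237, 243, 244, 245, 243, 242, 235, 76, 70, 69, 68, 67, 70, 67]
-0.09 [67, 68, 67, 67, 69, 66, 91, 236, 242, 244, 245, 244, 241, 231, 72, 68, 70, 69, 70, 67, 67]
```

```bash
python3 -c "
from cell import *
print(finish_job())"
```

```text
the job is handed in; nothing more can be done
None
```

I filed the copper bar's top edge with three forward strokes of about 86–89 mm, lifting clear after each, then laid the file flat on the mat, let go and handed the job in at about 20 s; measured pressing was mostly 5–9 N, peaking near 10 N, a little over your 5–8 N.

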